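Make up two office kits

ROBOT

A 6-joint arm with a two-finger parallel gripper is mounted at the origin on the work surface. World frame = base frame: x ahead of the robot, y to its left, z up, the work surface at z = 0. Lengths are in mm, angles in rad, forces in N, time in s.
With the tool pointing down it reaches from about 350 to 775 mm from the base axis. Payload 7.3 kg.
Tool frame: the origin (TCP) lies on the front face of the gripper's body, between the roots of the fingers; the fingertips stand 66 mm ahead of it and the grasp point (between the pads) lies 47 mm ahead of it (bot.tip_extent is the distance from the TCP to the fingertips, in mm); z points along the fingers, y is the line along which they close (so a half turn about z gives the same grasp; the last joint's range is limited). The gripper opens to 92 mm and grips with 3 to 60 N. Pads are 19 mm wide; open, the fingers measure 130 mm over their backs; the gripper's body (75 mm by 190 mm) begins 47 mm behind the grasp point.
Start: joints at [-0.146, 0.342, 1.524, -0, 1.275, -0.146], TCP at [525.013, 0.02, 292.241] pointing down, gripper open.
Joint ranges: [-2.53, 2.53], [-0.77, 2.02], [0.04, 2.7], [-1, 4.14], [0.28, 2.66], [-3.11, 3.11]. Speed limits (rad/s): [2.57, 2.57, 3.14, 3.14, 3.14, 3.14].

INTERFACE

Orientations are given as [roll, pitch, yaw] about the fixed x, y, z axes, in that order (R = Rz(yaw) Ry(pitch) Rx(roll)).
In Python, from plant import readout, viewer, order, bot gives the robot as it stands.
- The arm moves only by the shell command python3 -m creep 'ROWS'. ROWS is text: rows parted by semicolons, each of 7 numbers parted by spaces: the shift along the world's x, y, z in m, then the turn, a rotation vector about the world's x, y, z in rad, then the opening in per cent of the stroke, from 0 (shut) to 100 (fully open). A call has 1 to 8 rows; each row shifts and turns the commanded pose from where the row before left it; what a row does not reach is not made up. A row lasts 1/12 s, in which the tool goes at most 41.7 mm and 7.16 degrees, less where a joint would pass 70% of its speed; a pose out of reach is approached as far as the arm can. A call is refused whole if a number of a shift passes 0.0417 or a number of a turn 0.125, either way. A call with a gripper value outside its range is refused whole. The fingers move at their own pace and stop on an object; the grip force is fixed at half the most. Time passes only in rows, so rows that do not move let the fingers close. It gives the time, the measured TCP pose, the force, the opening and the grip force at its end, in the units of the state.
- readout.get_obs(): the state, without advancing time (a new reading comes with each control period).
- viewer.capture(name): name is "scene" or "side" or "wrist"; returns the picture (420x560x3 uint8, red, green, blue); there is no depth.
- viewer.camera_info(name): a dict with "fx", "fy", "cx", "cy" (pixels), "origin" and "rotation" of the camera in the world. Camera axes: x right, y up, looking along -z (the intrinsics and any distortion apply to the point x, -y, -z); pixel columns grow to the right and rows downward; lengths in mm; the calibration is good to about 2 mm. The wrist camera is an equidistant fisheye: a pixel r from the principal point sees the ray r / f radians off the axis. A picture is of the moment at which its call begins: read the wrist's pose just before it. camera_info takes no time and is no camera call; for the wrist camera it gives the pose at the moment of the call.
- order.close_job(): hands the job in; it is judged then, once.
The state is a dict: "time": time; "joint_positions": joint angles; "dq": joint speeds; "tau": joint torques, N m; "tool_pos": TCP position; "tcp_rot": TCP orientation; "contact_force": force on the tool from outside, world axes, zero at the start; "moment": the same for the moment, N m; "grip_width": finger opening in mm; "finger_force": force on a finger pad.
Only numpy, scipy, OpenCV 4.12 (cv2) and the standard library are available. Lean on these libraries where they do the work, as an engineer would, in place of code of your own. Each camera call takes 0.05 s, during which the arm holds its last target. There are 200 camera calls.

TASK

Make up two kits from the stock on the packing bench: the black mouse, the silver USB hub and the white power brick go into the blue box, and the white mouse and the webcam go into the brown box. Set each thing down flat in the pocket of the box's insert that is cut to its size, either way round, without dropping it, and leave the red mouse and the black power brick where they are.

Things in the scene. Friction and masses are not known exactly. Their poses are not given: they have to be found in the camera images.
- black_mouse: mouse, black, 98 long (own x, wheel at the +x end) x 56 wide (own y) x 39 high, rounded ends, sides upright to 26 above its underside, domed above; wanted for the blue box. Origin: centre of its underside. Sizes in mm. Starts upright on the bench.
- white_mouse: mouse, white, 98 long (own x, wheel at the +x end) x 56 wide (own y) x 39 high, rounded ends, sides upright to 26 above its underside, domed above; wanted for the brown box. Origin: centre of its underside. Sizes in mm. Starts upright on the bench.
- red_mouse: mouse, red, 98 long (own x, wheel at the +x end) x 56 wide (own y) x 39 high, rounded ends, sides upright to 26 above its underside, domed above; not wanted, stays in the stock. Origin: centre of its underside. Sizes in mm. Starts upright on the bench.
- power_brick: laptop power brick, white, 70 long (own x) x 44 wide (own y) x 30 high, plain block without cables; wanted for the blue box. Origin: centre of its underside. Sizes in mm. Starts upright on the bench.
- black_brick: laptop power brick, black, 70 long (own x) x 44 wide (own y) x 30 high, plain block without cables; not wanted, stays in the stock. Origin: centre of its underside. Sizes in mm. Starts upright on the bench.
- usb_hub: desk USB hub, silver aluminium bar with four dark sockets on top, 100 long (own x) x 38 wide (own y) x 28 high; wanted for the blue box. Origin: centre of its underside. Sizes in mm. Starts upright on the bench.
- webcam: webcam, black bar 94 long (own x) x 30 wide (own y) with rounded edges, lens on its -y side, two grey bands and a small silver slide on top; it lies on its folded clip (50 x 30, 9 high), bar from 8 to 36 above the underside; wanted for the brown box. Origin: centre of the clip's underside. Sizes in mm. Starts upright on the bench.
- blue_box: blue kit box, fixed, level; flat insert flush with its rim, 190 (x) x 240 (y) x 20 high. Origin: centre of underside. Pockets: dark floor, 10 deep (floor 10 above underside), long side along box y: a thing's x lies along box y, either way round. black mouse pocket: centre x -40, y -50, size 74 x 116. white brick pocket: centre x -40, y +64, size 62 x 88. hub pocket: centre x +53, y +0, size 56 x 118. Sizes in mm.
- brown_box: brown cardboard kit box, fixed, level; flat insert flush with its rim, 190 (x) x 240 (y) x 20 high. Origin: centre of underside. Pockets: dark floor, 10 deep (floor 10 above underside), long side along box y: a thing's x lies along box y, either way round. white mouse pocket: centre x +42, y +45, size 74 x 116. webcam pocket: centre x -52, y -45, size 48 x 112. Sizes in mm.
Mind the look-alikes: they are no part of the job. What is shaped like the power_brick but green or turquoise is not meant.

How it is judged (in metres and radians):
At the end, for the whole second after the job is handed in: The five wanted things in their own pockets of the right boxes: within 12 mm of the pocket centre along each box axis and 4 mm of its floor, tilt under 0.12 rad, released, under 20 mm/s; red mouse and black brick upright (0.2 rad), within 30 mm of their starts (x of black_mouse in the frame of blue_box between -0.052 and -0.028 m and y of black_mouse in the frame of blue_box between -0.062 and -0.038 m and z of black_mouse in the frame of blue_box between 0.006 and 0.014 m and angle between each of black_mouse, white_mouse, power_brick, usb_hub, webcam's own z axis and vertical below 0.12 rad and linear speed of each of black_mouse, white_mouse, power_brick, usb_hub, webcam below 0.02 m/s and contact force between each of black_mouse, white_mouse, power_brick, usb_hub, webcam and the fingers below 0.1 N and x of white_mouse in the frame of brown_box between 0.03 and 0.054 m and y of white_mouse in the frame of brown_box between 0.033 and 0.057 m and z of white_mouse in the frame of brown_box between 0.006 and 0.014 m and distance of each of red_mouse, black_brick from where it was at the start of the episode below 0.03 m and angle between each of red_mouse, black_brick's own z axis and vertical below 0.2 rad and x of power_brick in the frame of blue_box between -0.052 and -0.028 m and y of power_brick in the frame of blue_box between 0.052 and 0.076 m and z of power_brick in the frame of blue_box between 0.006 and 0.014 m and x of usb_hub in the frame of blue_box between 0.041 and 0.065 m and y of usb_hub in the frame of blue_box between -0.012 and 0.012 m and z of usb_hub in the frame of blue_box between 0.006 and 0.014 m and x of webcam in the frame of brown_box between -0.064 and -0.04 m and y of webcam in the frame of brown_box between -0.057 and -0.033 m and z of webcam in the frame of brown_box between 0.006 and 0.014 m); the robot touches nothing.
It fails at once if a thing for the kits is dropped or thrown (falls free faster than 0.8 m/s, a fall of about 33 mm) ((contact force between black_mouse and anything else below 0.05 N and linear speed of black_mouse above 0.8 m/s) or (contact force between white_mouse and anything else below 0.05 N and linear speed of white_mouse above 0.8 m/s) or (contact force between power_brick and anything else below 0.05 N and linear speed of power_brick above 0.8 m/s) or (contact force between usb_hub and anything else below 0.05 N and linear speed of usb_hub above 0.8 m/s) or (contact force between webcam and anything else below 0.05 N and linear speed of webcam above 0.8 m/s)).
It fails at once if the red mouse or the black power brick is moved more than 30 mm (distance of any of red_mouse, black_brick from where it was at the start of the episode above 0.03 m).
It also fails if it takes over 109 s, if anything falls off the work surface, if the arm or the gripper's body presses on something with over 40 N, if the wrist force passes 120 N, or if a joint passes its speed limit or range.

## Working session

There is one attempt and no reset: what is moved stays moved. The work goes in short steps, Python scripts to look and compute and a shell command to move; the robot and the scene stay as the last step left them, time stands still between calls to the robot, and variables do not carry over. Pictures are saved under pics/ and viewed, at most 14 in all, crops included, and the job is handed in when it is done.

```bash
ls; mkdir -p pics; python3 - <<'E'
from plant import readout, viewer, order, bot
import cv2
print(readout.get_obs())
for n in ("scene","side","wrist"):
    i=viewer.camera_info(n);print(n,i)
    im=viewer.capture(n); cv2.imwrite(f"pics/{n}0.png",im[:,:,::-1])
E
```

```text
pics
{'time': 0.0, 'joint_positions': array([-1.45986425e-01,  3.42726275e-01,  1.52502673e+00, -4.90202968e-05,
        1.27536671e+00, -1.45978770e-01]), 'dq': array([ 1.21817309e-03, -3.31440079e-05, -1.39011884e-03, -1.33927030e-03,
        1.12982998e-03, -1.01513774e-03]), 'tau': array([ 7.61924657e-04, -4.31245601e+01, -2.44219762e+01,  7.17750052e-02,
        5.59406646e-02, -1.04314388e-04]), 'tool_pos': array([5.24695179e+02, 6.22316531e-02, 2.91539641e+02]), 'tcp_rot': array([-3.14007502e+00, -1.75751408e-04,  1.57080285e+00]), 'contact_force': array([-0.6388163 , -0.27276216, -0.00085707]), 'moment': array([-0.03188266, -0.02285744,  0.01287298]), 'finger_force': 0.0, 'grip_width': 91.710845818033}
scene {'fx': 406.8412203732382, 'fy': 406.8412203732382, 'cx': 272.81208109452456, 'cy': 207.1382332790955, 'origin': array([1122.08266583,  306.96326495,  647.43714451]), 'rotation': array([0.9168106 , 0.01267739, 1.98955162])}
side {'fx': 542.5436252806987, 'fy': 542.5436252806987, 'cx': 274.1933702664003, 'cy': 212.12944777221756, 'origin': array([ 206.58019969, 1011.06135897, 1054.7604363 ]), 'rotation': array([ 7.98832465e-01, -5.16531043e-04, -2.96270557e+00])}
wrist {'fx': 325.19226210127806, 'fy': 325.19226210127806, 'cx': 285.6965228374835, 'cy': 211.01387296818015, 'origin': array([525.79485771,  82.41509804, 383.3655393 ]), 'rotation': array([-3.08606386e-01,  7.12007066e-04,  5.99601899e-05])}
```

View pics/scene0.png

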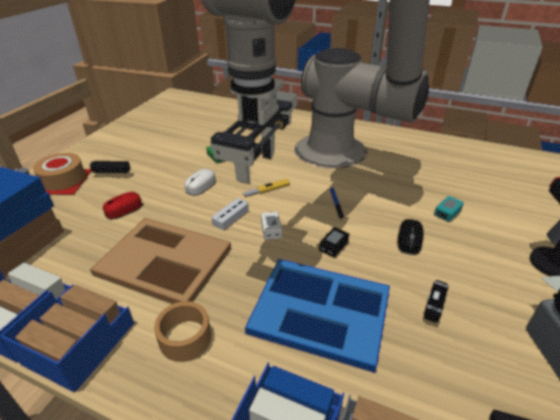

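View pics/side0.png

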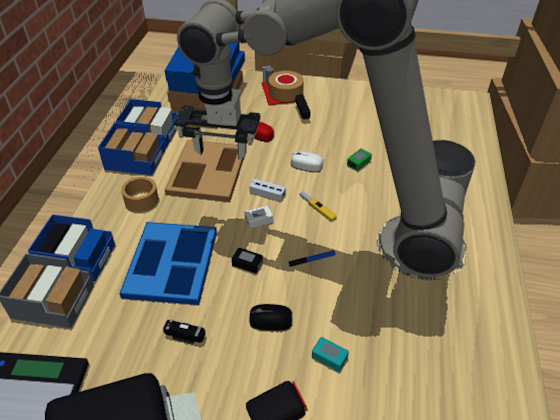

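View pics/wrist0.png

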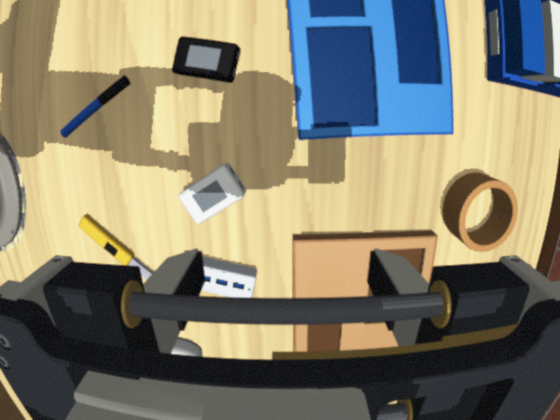

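The pictures show the wanted things in the side view: black mouse (270,317), white mouse (307,160), hub (267,189), white brick (259,217) and webcam (184,330). The blue box is at (170,262) and the brown box at (205,168).

These could be mistaken for them:
- Mice: red mouse (262,130) and the black pouches (105,405) and (275,402).
- White brick: black brick (247,259), green block (359,159) and teal block (330,353).
- Webcam: the black bar at (302,105).

I'll check these in one crop and get rough positions.

```bash
cat > h.py <<'E'
from plant import readout, viewer, order, bot
import numpy as np, cv2
from scipy.spatial.transform import Rotation as R
def ray(name,u,v,info):
    x=(u-info['cx'])/info['fx']; y=(v-info['cy'])/info['fy']
    if name=='wrist':
        r=np.hypot(x,y); s=np.sin(r)/max(r,1e-9); d=[x*s,-y*s,-np.cos(r)]
    else: d=[x,-y,-1]
    return R.from_euler('xyz',info['rotation']).apply(d)
def hit(name,u,v,z,info=None):
    info=info or viewer.camera_info(name); d=ray(name,u,v,info); o=info['origin']
    return (o+d*(z-o[2])/d[2])[:2]
def snap(name,fn):
    info=viewer.camera_info(name); im=viewer.capture(name)[:,:,::-1].copy()
    cv2.imwrite('pics/'+fn,im); np.save('pics/'+fn+'.npy',info,allow_pickle=True); return im,info
def load(fn): return np.load('pics/'+fn+'.npy',allow_pickle=True).item()
def obs():
    o=readout.get_obs(); print(round(o['time'],2),o['tool_pos'].round(1),o['tcp_rot'].round(3),o['contact_force'].round(1),round(o['grip_width'],1),round(o['finger_force'],1))
E
python3 - <<'E'
from h import *
for n,u,v,z in [('bm',270,317,20),('wm',307,160,20),('rm',262,130,20),('wb',259,217,20),('bb',247,259,20),('hub',267,189,20),('cam',184,330,25),('blue',170,262,20),('brown',205,168,20),('green',359,159,15),('teal',330,353,15)]:
    print(n,hit('side',u,v,z).round(0))
for n,u,v,z in [('wm',200,181,20),('wb',271,225,20),('hub',231,213,20),('bm',411,236,20),('cam',437,300,20)]:
    print('scene',n,hit('scene',u,v,z).round(0))
im=cv2.imread('pics/side0.png')[115:345,110:375]
cv2.imwrite('pics/crop1.png',cv2.resize(im,None,fx=2.6,fy=2.6,interpolation=cv2.INTER_CUBIC))
E
```

```text
bm [344. 304.]
wm [ 338. -276.]
rm [ 502. -403.]
wb [432.  -9.]
bb [432. 143.]
hub [ 432. -125.]
cam [525. 376.]
blue [620. 187.]
brown [ 632. -184.]
green [ 183. -315.]
teal [199. 369.]
scene wm [ 348. -268.]
scene wb [443.  -9.]
scene hub [ 440. -119.]
scene bm [353. 305.]
scene cam [523. 381.]
```

View pics/crop1.png

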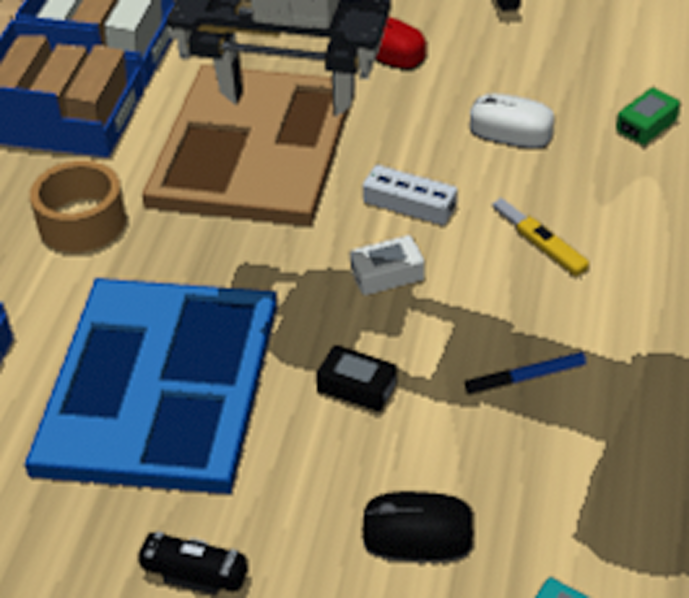

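The crop confirms the choices: the white brick is at crop (387,265), the hub at (410,195) and the white mouse at (512,122). The black mouse is at (418,526) and the webcam at (193,563). The green and teal blocks and the black brick are elsewhere. Next I'll take wrist views for precision, starting with the −y side.

```bash
python3 -m creep '0 -0.04 0 0 0 0 100;0 -0.04 0 0 0 0 100;0 -0.04 0 0 0 0 100;0 -0.04 0 0 0 0 100;0 -0.01 0 0 0 0 100;0 0 0 0 0 0 100;0 0 0 0 0 0 100'
python3 -c "from h import *;snap('wrist','w1.png');obs()"
python3 -m creep '0 -0.04 0 0 0 0 100;0 -0.04 0 0 0 0 100;0 -0.04 0 0 0 0 100;0 -0.04 0 0 0 0 100;0 -0.01 0 0 0 0 100;0 0 0 0 0 0 100;0 0 0 0 0 0 100'
python3 -c "
from h import *;a,_=snap('wrist','w2.png');obs()
b=cv2.imread('pics/w1.png')
cv2.imwrite('pics/w12.png',np.vstack([b[:320,:],a[:320,:]])[:, :] if 0 else cv2.resize(np.vstack([b[:290],a[:300]]),None,fx=1,fy=1))"
```

```text
time: 0.73
tool_pos: [524.8, -169.9, 291.8]
tcp_rot: [-3.141, -0.001, 1.569]
contact_force: [-0.4, 0.6, 0.4]
grip_width: 91.7
finger_force: 0.0
0.78 [ 524.9 -169.   291.9] [-3.141e+00 -1.000e-03  1.571e+00] [-0.8  1.2 -0.1] 91.9 0.0
time: 1.37
tool_pos: [525.4, -338.4, 291.9]
tcp_rot: [-3.141, -0.001, 1.572]
contact_force: [-0.2, 0.5, -0.4]
grip_width: 92.0
finger_force: 0.0
1.42 [ 525.5 -337.7  292.1] [-3.141e+00 -1.000e-03  1.573e+00] [-0.3 -0.1  0.1] 92.1 0.0
```

View pics/w12.png

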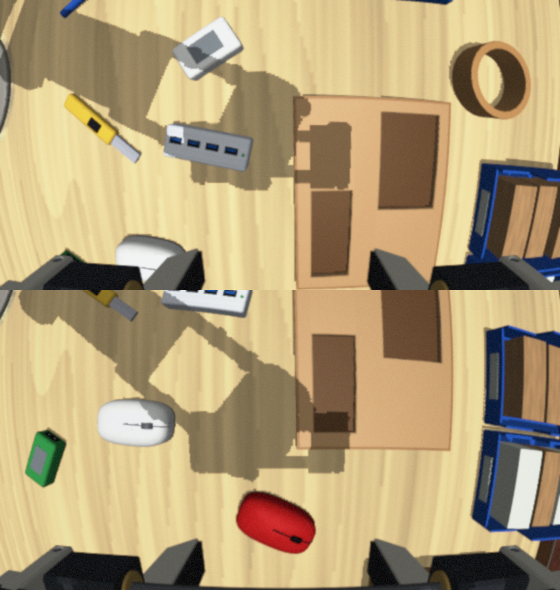

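The brown box is axis-aligned: its rim corners in w1 are (294,97) and (450,102), and the bottom ones in w2 are (297,158) and (450,160). The white mouse is at w2 (137,132), the hub at w1 (208,147) and the white brick at w1 (208,48). Now the +y side, then orthorectified tiles.

```bash
python3 -m creep '0 0.0415 0 0 0 0 100;0 0.0415 0 0 0 0 100;0 0.0415 0 0 0 0 100;0 0.0415 0 0 0 0 100;0 0.0415 0 0 0 0 100;0 0.0415 0 0 0 0 100;0 0.0415 0 0 0 0 100;0 0.0415 0 0 0 0 100' >/dev/null
python3 -m creep '0 0.0415 0 0 0 0 100;0 0.0415 0 0 0 0 100;0 0.0415 0 0 0 0 100;0 0.0415 0 0 0 0 100;0 0.03 0 0 0 0 100;0 0 0 0 0 0 100;0 0 0 0 0 0 100'
cat >> h.py <<'E'
def proj_wrist(P,info):
    c=R.from_euler('xyz',info['rotation']).inv().apply(np.asarray(P,float)-info['origin'])
    x,y,z=c[:,0],-c[:,1],-c[:,2]; rho=np.hypot(x,y); t=np.arctan2(rho,z); k=info['fx']*t/np.maximum(rho,1e-9)
    return np.c_[info['cx']+k*x,info['cy']+k*y]
def ortho(fn,xc,yc,z,hx,hy,s):
    "image right=+x, up=+y, s px/mm, grid lines each 20 mm"
    info=load(fn); im=cv2.imread('pics/'+fn); w,h=int(2*hx*s),int(2*hy*s)
    X,Y=np.meshgrid(xc-hx+(np.arange(w)+.5)/s, yc+hy-(np.arange(h)+.5)/s)
    uv=proj_wrist(np.c_[X.ravel(),Y.ravel(),np.full(X.size,z)],info).astype(np.float32).reshape(h,w,2)
    o=cv2.remap(im,uv[...,0],uv[...,1],cv2.INTER_CUBIC)
    for g in np.arange(np.ceil((xc-hx)/20)*20,xc+hx,20):
        c=int((g-xc+hx)*s); o[::4,c]=(0,255,0); cv2.putText(o,str(int(g)),(c+1,h-3),0,.32,(0,0,255),1)
    for g in np.arange(np.ceil((yc-hy)/20)*20,yc+hy,20):
        r=int((yc+hy-g)*s); o[r,::4]=(0,255,0); cv2.putText(o,str(int(g)),(1,r-1),0,.32,(0,0,255),1)
    return o
E
python3 - <<'E'
from h import *
snap('wrist','w3.png');obs()
a=[ortho('w2.png',345,-270,26,65,65,2),ortho('w1.png',438,-120,28,65,65,2),ortho('w1.png',440,-8,30,65,65,2)]
b=[ortho('w3.png',350,305,26,65,65,2),ortho('w3.png',523,378,36,65,65,2),ortho('wrist0.png',440,145,30,65,65,2)] if 0 else [ortho('w3.png',350,305,26,65,65,2),ortho('w3.png',523,378,36,65,65,2),ortho('w3.png',620,187,20,130,130,1)]
cv2.imwrite('pics/o1.png',np.vstack([np.hstack(a),np.hstack(b)]))
E
```

```text
time: 2.67
tool_pos: [523.2, 191.2, 292.5]
tcp_rot: [-3.142, -0.0, 1.577]
contact_force: [-0.2, -1.2, -0.4]
grip_width: 91.8
finger_force: 0.0
2.72 [523.6 189.6 292.5] [-3.142  0.     1.575] [ 0.9  0.5 -0.4] 92.0 0.0Traceback (most recent call last):
  File "<stdin>", line 4, in <module>
  File "h.py", line 32, in ortho
    r=int((yc+hy-g)*s); o[r,::4]=(0,255,0); cv2.putText(o,str(int(g)),(1,r-1),0,.32,(0,0,255),1)
                        ~^^^^^^^
IndexError: index 260 is out of bounds for axis 0 with size 260
```

```bash
sed -i 's/r=int((yc+hy-g)\*s);/r=min(h-1,int((yc+hy-g)*s));/' h.py
python3 - <<'E'
from h import *
a=[ortho('w2.png',345,-270,26,65,65,2),ortho('w1.png',438,-120,28,65,65,2),ortho('w1.png',440,-8,30,65,65,2)]
b=[ortho('w3.png',350,305,26,65,65,2),ortho('w3.png',523,378,36,65,65,2),ortho('w3.png',620,187,20,130,130,1)]
cv2.imwrite('pics/o1.png',np.vstack([np.hstack(a),np.hstack(b)]))
E
```

```text
(no output)
```

View pics/o1.png

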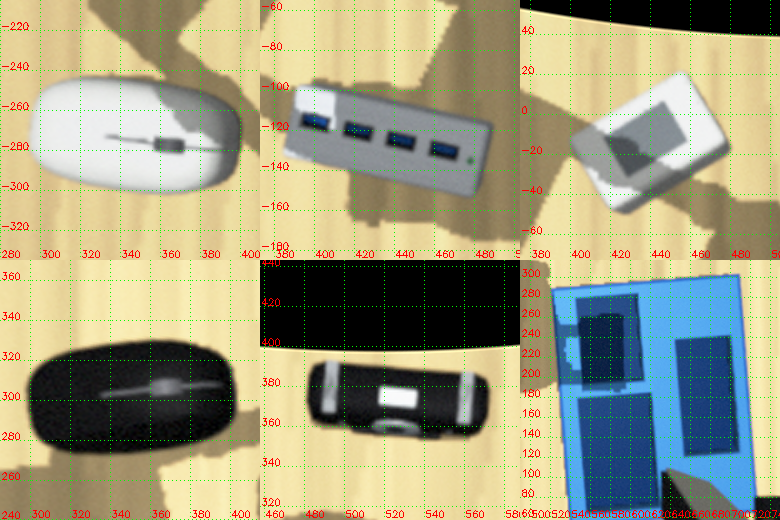

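The tiles give these poses (x, y, yaw):

| Thing | x | y | yaw |
|---|---|---|---|
| White mouse | 344 | −271 | −0.09 |
| Hub | 437 | −124 | −0.19 |
| White brick | 440 | −14 | 0.54 |
| Black mouse | 347 | 302 | 0.07 |
| Webcam | 527 | 377 | −0.08 |
| Blue box | 625 | 177 | 0.075 |

The webcam's lens is at the −y side. The blue box pose fits all three of its pockets within 1 mm. Next is the brown box.

```bash
python3 - <<'E'
from h import *
i1,i2=load('w1.png'),load('w2.png')
H=lambda i,p,z=20:[hit('wrist',u,v,z,i).round(1) for u,v in p]
print('corners',H(i1,[(294,97),(450,102)]),H(i2,[(297,158),(450,160)]))
m=H(i1,[(382,111),(439,115),(435,208),(379,206)]);print('mp',m,np.mean(m,0))
w=H(i2,[(313,44),(355,46),(355,142),(314,140)]);print('wp',w,np.mean(w,0))
print('bin base',hit('side',155,174,0),hit('side',180,112,0)); print('bin in w1',H(i1,[(480,163),(472,262)],60))
a=[ortho('w1.png',632,-160,20,110,140,2)[:,:], ]
b=ortho('w2.png',632,-215,20,110,140,2)
cv2.imwrite('pics/o2.png',np.hstack([cv2.resize(a[0],(390,496)),cv2.resize(b,(390,496))]))
E
```

```text
corners [array([535., -72.]), array([722.4, -66.7])] [array([ 539.2, -308.9]), array([ 728.4, -305.6])]
mp [array([634.9, -84.5]), array([707.8, -83.9]), array([ 713.7, -199.5]), array([ 637.7, -197. ])] [ 673.525 -141.225]
wp [array([ 556.2, -179.6]), array([ 603.2, -179.5]), array([ 604.8, -289.6]), array([ 558. , -288.3])] [ 580.55 -234.25]
bin base [ 780.28588319 -152.90249985] [ 805.34504832 -483.1410629 ]
bin in w1 [array([ 746.9, -133.5]), array([ 760. , -258.1])]
```

View pics/o2.png

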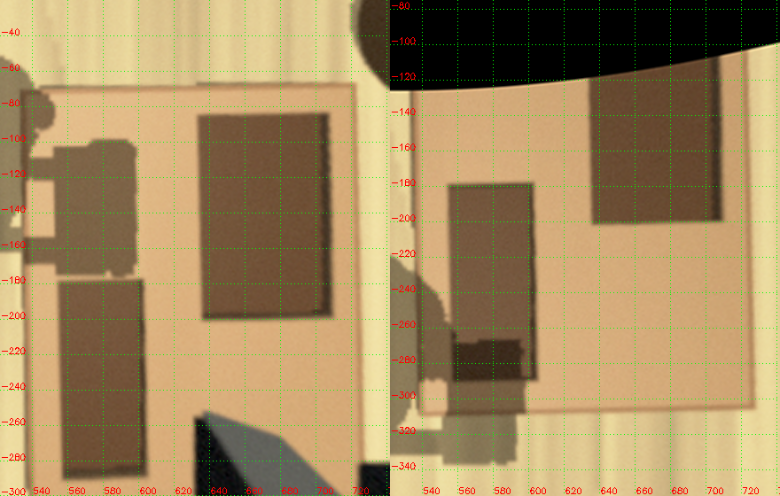

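The brown box is at (631, −187.5), yaw 0.025. That puts the white mouse pocket at (671.7, −141.5) and the webcam pocket at (579.8, −233.7). I'll start with the webcam.

```bash
python3 - <<'E'
from h import *
i1=load('w1.png')
for z in (40,60,80): print(z,hit('wrist',480,163,z,i1).round(),hit('side',155,158,z).round())
E
python3 -m creep '0 0.0234 0 0 0 0.124 100;0 0.0234 0 0 0 0.124 100;0 0.0234 0 0 0 0.124 100;0 0.0234 0 0 0 0.124 100;0 0.0234 0 0 0 0.124 100;0 0.0234 0 0 0 0.124 100;0 0.0234 0 0 0 0.124 100;0 0.0234 0 0 0 0.124 100' 
python3 -m creep '0 0 -0.035 0 0 0.124 100;0 0 -0.035 0 0 0.124 100;0 0 -0.035 0 0 0.124 100;0 0 -0.035 0 0 0.124 100;0 0 0 0 0 0 100;0 0 0 0 0 0 100;0 0 0 0 0 0 100'; python3 -c "
from h import *
obs();print(readout.get_obs()['joint_positions'].round(2)); a,i=snap('wrist','w4.png')"
```

```text
40 [ 761. -136.] [ 783. -179.]
60 [ 747. -133.] [ 772. -156.]
80 [ 733. -131.] [ 760. -132.]
time: 3.38
tool_pos: [525.0, 375.0, 292.6]
tcp_rot: [-3.141, 0.0, 2.568]
contact_force: [1.3, -0.1, 0.4]
grip_width: 91.6
finger_force: 0.0
time: 3.97
tool_pos: [526.1, 375.1, 154.7]
tcp_rot: [3.14, 0.003, 3.054]
contact_force: [0.9, -0.9, 0.1]
grip_width: 91.9
finger_force: 0.0
3.97 [526.1 375.1 154.7] [3.140e+00 3.000e-03 3.054e+00] [ 0.9 -0.9  0.1] 91.9 0.0
[ 0.5   0.68  1.34  0.    1.11 -0.98]
```

View pics/w4.png

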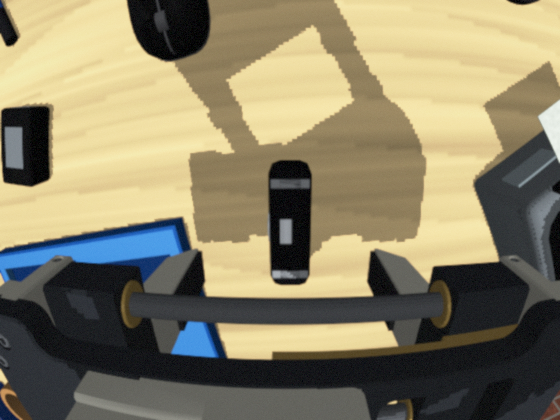

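Wrist view: the webcam lies between the fingers, with its bands at (291,184) and (289,274), close to centred.

```bash
python3 - <<'E'
from h import *
i=load('w4.png'); a=hit('wrist',291,184,36,i);b=hit('wrist',289,274,36,i);print(a,b,(a+b)/2)
E
python3 -m creep '0 0.001 -0.038 0 0 0 100;0 0 -0.03 0 0 0 100;0 0 -0.0075 0 0 0 100;0 0 0 0 0 0 100'
```

```text
[493.62244889 381.54270838] [560.64488062 374.59017868] [527.13366475 378.06644353]
time: 4.35
tool_pos: [524.7, 375.9, 76.5]
tcp_rot: [-3.141, -0.002, 3.057]
contact_force: [-0.6, -0.6, 0.8]
grip_width: 91.8
finger_force: 0.0
```

```bash
python3 -m creep '0.002 0.0015 0.003 0 0 0 100;0 0 0 0 0 0 100;0 0 0 0 0 0 20;0 0 0 0 0 0 20;0 0 0 0 0 0 20;0 0 0 0 0 0 20;0 0 0 0 0 0 20;0 0 0 0 0 0 20'; python3 -m creep '0 0 0 0 0 0 20;0 0 0 0 0 0 20;0 0 0 0 0 0 20;0 0 0 0 0 0 20'
```

```text
time: 5.02
tool_pos: [527.0, 377.7, 79.8]
tcp_rot: [3.142, -0.0, 3.059]
contact_force: [0.5, 0.3, 0.1]
grip_width: 56.6
finger_force: 0.0
time: 5.35
tool_pos: [527.0, 377.7, 79.7]
tcp_rot: [3.142, -0.0, 3.059]
contact_force: [0.6, -0.3, -0.7]
grip_width: 29.8
finger_force: 17.3
```

```bash
python3 -m creep '0 0 0 0 0 0 20;0 0 0.015 0 0 0 20;0 0 0.03 0 0 0 20;0 0 0.03 0 0 0 20;0 0 0 0 0 0 20'; python3 -m creep '0.002 -0.02 0 0 0 -0.122 20;0.0033 -0.035 0 0 0 -0.122 20;0.0035 -0.0385 0 0 0 -0.122 20;0.0035 -0.0385 0 0 0 -0.122 20;0.0035 -0.0385 0 0 0 -0.122 20;0.0035 -0.0385 0 0 0 -0.122 20;0.0035 -0.0385 0 0 0 -0.122 20;0.0035 -0.0385 0 0 0 -0.122 20';  python3 -m creep '0.0035 -0.0385 0 0 0 -0.122 20;0.0035 -0.0385 0 0 0 -0.122 20;0.0035 -0.0385 0 0 0 -0.122 20;0.0035 -0.0385 0 0 0 -0.121 20;0.0035 -0.0385 0 0 0 0 20;0.0035 -0.0385 0 0 0 0 20;0.0035 -0.0385 0 0 0 0 20;0.002 -0.0244 0 0 0 0 20'; python3 -m creep '0 0 0 0 0 0 20; 0 0 0 0 0 0 20; 0 0 0 0 0 0 20'
python3 -c "
from h import *
snap('wrist','w5.png');obs()"
```

```text
time: 5.77
tool_pos: [529.4, 379.1, 161.0]
tcp_rot: [3.136, 0.009, 3.059]
contact_force: [1.0, 0.5, -0.6]
grip_width: 29.7
finger_force: 30.0
time: 6.43
tool_pos: [553.0, 89.9, 154.5]
tcp_rot: [-3.142, -0.0, 2.077]
contact_force: [0.4, 0.6, -1.5]
grip_width: 29.8
finger_force: 30.0
time: 7.1
tool_pos: [579.6, -206.0, 154.4]
tcp_rot: [3.141, 0.001, 1.594]
contact_force: [0.2, 0.1, -0.3]
grip_width: 29.8
finger_force: 30.0
time: 7.35
tool_pos: [579.4, -201.5, 154.2]
tcp_rot: [-3.141, -0.001, 1.596]
contact_force: [-0.5, -0.1, -1.0]
grip_width: 29.9
finger_force: 30.0
7.4 [ 579.6 -201.   154.4] [-3.141e+00 -1.000e-03  1.597e+00] [-1.  -1.1 -0.9] 29.6 30.0
```

View pics/w5.png

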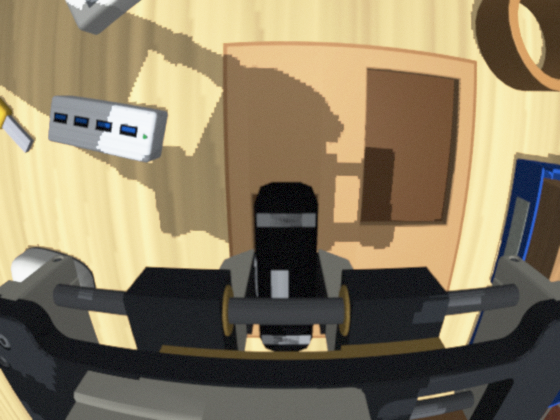

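The webcam is held straight and level, bands at (287,220) and (290,342). I'm still about 32 mm short in −y, so I'll correct that, lower and release with a small opening.

```bash
python3 -m creep '0 -0.02 0 0 0 0 20;0 -0.0118 0 0 0 0 20;0 0 -0.03 0 0 0 20;0 0 -0.022 0 0 0 20;0 0 -0.009 0 0 0 20;0 0 0 0 0 0 20;0 0 0 0 0 0 20'; python3 -m creep '0 0 -0.003 0 0 0 20;0 0 0 0 0 0 20'
```

```text
time: 7.98
tool_pos: [580.1, -233.5, 94.0]
tcp_rot: [-3.142, -0.0, 1.596]
contact_force: [0.7, 0.1, -0.9]
grip_width: 29.8
finger_force: 30.0
time: 8.15
tool_pos: [580.4, -234.0, 91.8]
tcp_rot: [3.14, 0.001, 1.596]
contact_force: [-0.5, -0.1, -1.2]
grip_width: 30.1
finger_force: 30.0
```

```bash
python3 -m creep '0 0 -0.0015 0 0 0 20;0 0 0 0 0 0 20;0 0 0 0 0 0 20'; python3 -m creep '0 0 0 0 0 0 50;0 0 0 0 0 0 50;0 0 0 0 0 0 50;0 0 0 0 0 0 50'; python3 -m creep '0 0 0.02 0 0 0 50;0 0 0.04 0 0 0 50;0 0 0.04 0 0 0 100;0 0 0.03 0 0 0 100;0 0 0 0 0 0 100';
python3 -c "
from h import *
snap('scene','s1.png');obs()
i=viewer.camera_info('scene')
im=cv2.imread('pics/s1.png')[200:330,60:340];cv2.imwrite('pics/s1c.png',cv2.resize(im,None,fx=2.8,fy=2.8,interpolation=cv2.INTER_CUBIC))
"
```

```text
time: 8.4
tool_pos: [579.9, -234.0, 89.7]
tcp_rot: [3.141, 0.0, 1.596]
contact_force: [0.5, -0.7, -0.5]
grip_width: 29.9
finger_force: 30.0
time: 8.73
tool_pos: [579.9, -234.0, 89.4]
tcp_rot: [3.141, 0.0, 1.596]
contact_force: [0.1, -0.8, -0.4]
grip_width: 45.5
finger_force: 0.0
time: 9.15
tool_pos: [582.2, -235.2, 227.0]
tcp_rot: [3.13, 0.007, 1.596]
contact_force: [1.7, -0.2, 1.4]
grip_width: 61.6
finger_force: 0.0
9.2 [ 581.2 -234.7  223.5] [3.134 0.004 1.596] [-0.3  0.2 -0.3] 65.2 0.0
```

View pics/s1c.png

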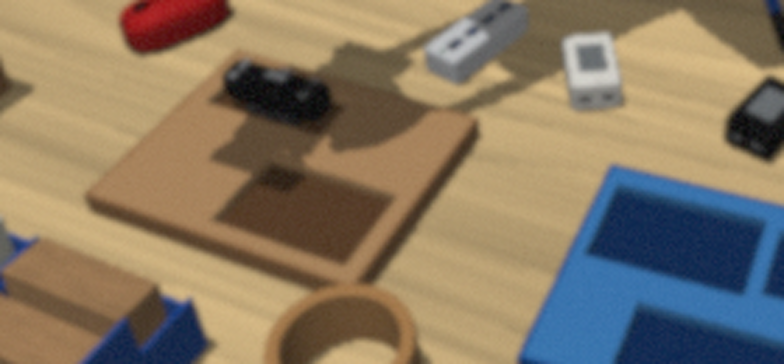

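The webcam sits flat in its pocket, at crop (277,92). Now the white mouse. I'll also triangulate the bin rim near the brown box.

```bash
python3 - <<'E'
from h import *
i1,i5=load('w1.png'),load('w5.png')
A=[];b=[]
for i,u,v in((i1,481,163),(i5,514,160)):
    d=ray('wrist',u,v,i);M=np.eye(3)-np.outer(d,d);A.append(M);b.append(M@i['origin'])
print(np.linalg.lstsq(np.vstack(A),np.hstack(b),rcond=None)[0])
E
python3 -m creep '-0.0197 -0.0031 -0.004 0 0 0.1213 100;-0.0197 -0.0031 -0.004 0 0 0.1213 100;-0.0197 -0.0031 -0.004 0 0 0.1213 100;-0.0197 -0.0031 -0.004 0 0 0.1213 100;-0.0197 -0.0031 -0.004 0 0 0.1213 100;-0.0197 -0.0031 -0.004 0 0 0.1213 100;-0.0197 -0.0031 -0.004 0 0 0.1213 100;-0.0197 -0.0031 -0.004 0 0 0.1213 100' >/dev/null
python3 -m creep '-0.0197 -0.0031 -0.005 0 0 0.1213 100;-0.0197 -0.0031 -0.005 0 0 0.1213 100;-0.0197 -0.0031 -0.005 0 0 0.1213 100;-0.0197 -0.0031 -0.005 0 0 0.1213 100;0 0 0 0 0 0 100;0 0 0 0 0 0 100;0 0 0 0 0 0 100'
python3 -c "
from h import *
snap('wrist','w6.png');obs();print(readout.get_obs()['joint_positions'].round(2))
a=ortho('w6.png',345,-270,26,65,65,3); cv2.imwrite('pics/o6.png',np.hstack([a,cv2.imread('pics/w6.png')[:390,80:480]]))"
```

```text
[ 802.94212696 -144.9881673   -19.06737819]
time: 10.45
tool_pos: [343.7, -271.2, 166.9]
tcp_rot: [3.141, -0.0, 3.048]
contact_force: [0.2, 1.2, 0.2]
grip_width: 91.4
finger_force: 0.0
10.5 [ 344.  -271.2  167.1] [3.141 0.    3.05 ] [ 0.3 -0.1 -0.8] 91.9 0.0
[-0.84  0.34  1.93  0.    0.87 -2.32]
```

View pics/o6.png

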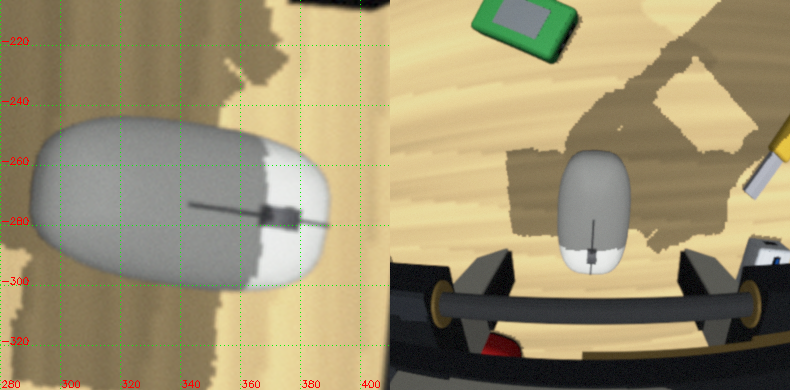

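The white mouse is centred at about (341.5, −272.5), yaw about −0.14, between the open fingers. I'll make small corrections, descend and grip.

```bash
python3 - <<'E'
from h import *
i1,i5=load('w1.png'),load('w5.png')
for z in (0,20,40,60,80,100):
    x,y=hit('wrist',481,163,z,i1); print(z,(x.round(),y.round()),proj_wrist([[x,y,z]],i5).round())
E
python3 -m creep '-0.0025 -0.0015 -0.03 0 0 -0.05 100;0 0 -0.035 0 0 0 80;0 0 -0.0215 0 0 0 72;0 0 0 0 0 0 65;0 0 0 0 0 0 50;0 0 0 0 0 0 50;0 0 0 0 0 0 50;0 0 0 0 0 0 50'; python3 -m creep '0 0 0 0 0 0 50;0 0 0 0 0 0 50'
```

```text
0 (np.float64(790.0), np.float64(-142.0)) [[516. 158.]]
20 (np.float64(776.0), np.float64(-139.0)) [[519. 158.]]
40 (np.float64(762.0), np.float64(-136.0)) [[523. 157.]]
60 (np.float64(748.0), np.float64(-133.0)) [[527. 156.]]
80 (np.float64(735.0), np.float64(-131.0)) [[532. 154.]]
100 (np.float64(721.0), np.float64(-128.0)) [[538. 153.]]
time: 11.17
tool_pos: [341.7, -273.3, 82.1]
tcp_rot: [-3.14, 0.002, 3.001]
contact_force: [0.2, 0.9, 2.7]
grip_width: 55.6
finger_force: 30.0
time: 11.33
tool_pos: [341.7, -273.3, 82.1]
tcp_rot: [-3.14, 0.003, 3.001]
contact_force: [2.0, 1.0, 7.3]
grip_width: 55.7
finger_force: 30.0
```

```bash
python3 -m creep '0 0 0.01 0 0 0 50;0 0 0.03 0 0 0 50;0 0 0.03 0 0 0 50;0 0 0 0 0 0 50' >/dev/null; python3 -m creep '0.02 0.007 0 0 0 -0.117 50;0.0282 0.0113 0 0 0 -0.117 50;0.0282 0.0113 0 0 0 -0.117 50;0.0282 0.0113 0 0 0 -0.117 50;0.0282 0.0113 0 0 0 -0.117 50;0.0282 0.0113 0 0 0 -0.117 50;0.0282 0.0113 0 0 0 -0.117 50;0.0282 0.0113 0 0 0 -0.117 50' >/dev/null; python3 -m creep '0.0282 0.0113 0 0 0 -0.117 50;0.0282 0.0113 0 0 0 -0.117 50;0.0282 0.0113 0 0 0 -0.117 50;0.0282 0.0113 0 0 0 -0.117 50;0 0 0 0 0 0 50;0 0 0 0 0 0 50;0 0 0 0 0 0 50'
python3 -c "
from h import *
snap('wrist','w7.png');obs()"
```

```text
time: 12.92
tool_pos: [670.3, -141.3, 150.0]
tcp_rot: [-3.14, -0.0, 1.599]
contact_force: [-0.1, -0.1, -0.5]
grip_width: 55.6
finger_force: 30.0
12.97 [ 670.1 -141.7  150.3] [-3.14  -0.     1.598] [ 0.3 -0.  -1.8] 55.9 30.0
```

```bash
python3 -m creep '0.0015 0 -0.03 0 0 0 50;0 0 -0.018 0 0 0 50;0 0 -0.006 0 0 0 50;0 0 -0.003 0 0 0 50;0 0 0 0 0 0 50;0 0 0 0 0 0 50;0 0 0 0 0 0 50'
```

```text
time: 13.55
tool_pos: [673.2, -141.8, 95.4]
tcp_rot: [3.139, 0.001, 1.597]
contact_force: [-0.0, -0.1, -0.0]
grip_width: 55.8
finger_force: 30.0
```

```bash
python3 -m creep '0 0 -0.002 0 0 0 50;0 0 -0.001 0 0 0 50;0 0 0 0 0 0 50;0 0 0 0 0 0 50'
```

```text
time: 13.88
tool_pos: [673.1, -141.5, 92.2]
tcp_rot: [3.14, 0.001, 1.598]
contact_force: [-1.2, 0.9, 6.5]
grip_width: 55.1
finger_force: 30.0
```

```bash
python3 -m creep '0 0 0 0 0 0 74;0 0 0 0 0 0 74;0 0 0 0 0 0 74;0 0 0 0 0 0 74;0 0 0.02 0 0 0 74;0 0 0.04 0 0 0 74;0 0 0.02 0 0 0 74'; python3 -m creep '-0.0214 0.0016 0 0 0 0.1233 76;-0.0214 0.0016 0 0 0 0.1233 76;-0.0214 0.0016 0 0 0 0.1233 76;-0.0214 0.0016 0 0 0 0.1233 76;-0.0214 0.0016 0 0 0 0.1233 76;-0.0214 0.0016 0 0 0 0.1233 76;-0.0214 0.0016 0 0 0 0.1233 76;-0.0214 0.0016 0 0 0 0.1233 76' >/dev/null;  python3 -m creep '-0.0214 0.0016 0 0 0 0.1233 76;-0.0214 0.0016 0 0 0 0.1233 76;-0.0214 0.0016 0 0 0 0.1233 76;0 0 0 0 0 0 76;0 0 0 0 0 0 76;0 0 0 0 0 0 76'
python3 -c "
from h import *
snap('wrist','w8.png');snap('scene','s8.png');obs()
a=ortho('w8.png',438,-122,28,60,65,2); b=ortho('w8.png',440,-14,30,60,65,2)
s=cv2.imread('pics/s8.png')[190:330,70:270]
cv2.imwrite('pics/o8.png',np.hstack([np.vstack([a,b]),cv2.resize(s,None,fx=2.7,fy=3.714)]))"
```

```text
time: 14.47
tool_pos: [673.4, -141.6, 173.8]
tcp_rot: [3.139, 0.001, 1.597]
contact_force: [0.9, -0.7, 0.8]
grip_width: 68.0
finger_force: 0.0
time: 15.63
tool_pos: [438.0, -124.1, 171.1]
tcp_rot: [-3.141, 0.002, 2.952]
contact_force: [-1.2, 1.1, -0.4]
grip_width: 70.0
finger_force: 0.0
15.73 [ 438.2 -124.   170.8] [-3.142e+00  1.000e-03  2.953e+00] [-0.2 -0.3  0. ] 70.3 0.0
```

View pics/o8.png

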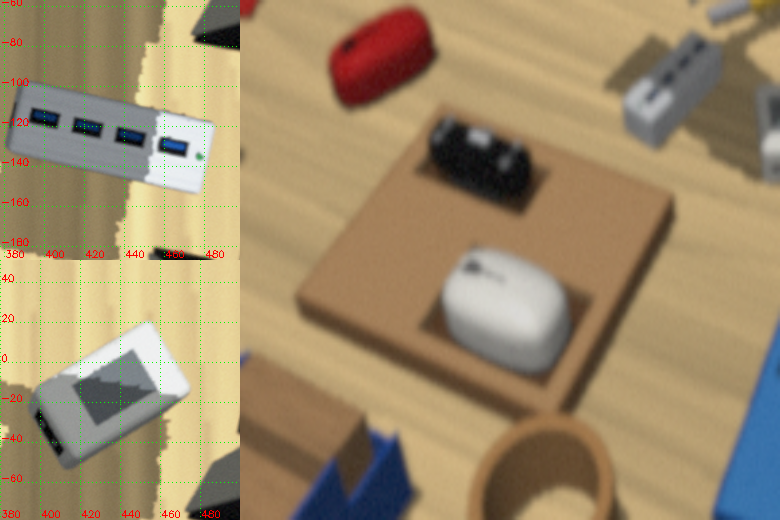

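The white mouse sits in its pocket, at crop (505,310). The hub centre is refined to (434.5, −125.5), yaw −0.215, and the white brick to (437, −14), yaw 0.52.

```bash
python3 -m creep '-0.0035 -0.0015 -0.03 0 0 -0.025 76;0 0 -0.035 0 0 0 76;0 0 -0.02 0 0 0 70;0 0 -0.006 0 0 0 60;0 0 0 0 0 0 56;0 0 0 0 0 0 34;0 0 0 0 0 0 34;0 0 0 0 0 0 34'; python3 -m creep '0 0 0 0 0 0 34;0 0 0 0 0 0 34;0 0 0 0 0 0 34'
```

```text
time: 16.4
tool_pos: [434.6, -125.6, 81.0]
tcp_rot: [-3.141, 0.003, 2.929]
contact_force: [0.7, -0.2, 0.6]
grip_width: 38.0
finger_force: 30.0
time: 16.65
tool_pos: [434.6, -125.6, 80.9]
tcp_rot: [-3.141, 0.003, 2.929]
contact_force: [0.3, 0.0, 7.4]
grip_width: 37.5
finger_force: 30.0
```

```bash
python3 -m creep '0 0 0.01 0 0 0 34;0 0 0.03 0 0 0 34;0 0 0.03 0 0 0 34;0 0 0 0 0 0 34' >/dev/null; python3 -m creep '0.0121 0.0159 0 0 0 -0.1166 34;0.0221 0.0279 0 0 0 -0.1166 34;0.0221 0.0279 0 0 0 -0.1166 34;0.0221 0.0279 0 0 0 -0.1166 34;0.0221 0.0279 0 0 0 -0.1166 34;0.0221 0.0279 0 0 0 -0.1166 34;0.0221 0.0279 0 0 0 -0.1166 34;0.0221 0.0279 0 0 0 -0.1166 34' >/dev/null; python3 -m creep '0.0221 0.0279 0 0 0 -0.1166 34;0.0221 0.0279 0 0 0 -0.1166 34;0.0221 0.0279 0 0 0 -0.117 34;0.01 0.012 0 0 0 0 34;0 0 0 0 0 0 34;0 0 0 0 0 0 34;0 0 0 0 0 0 34'
```

```text
time: 18.23
tool_pos: [674.9, 179.4, 149.0]
tcp_rot: [-3.14, 0.0, 1.652]
contact_force: [-0.6, -0.5, -0.1]
grip_width: 37.3
finger_force: 30.0
```

```bash
python3 -m creep '0.003 0.0015 -0.02 0 0 0 34;0 0 -0.025 0 0 0 34;0 0 -0.008 0 0 0 34;0 0 -0.003 0 0 0 34;0 0 0 0 0 0 34;0 0 0 0 0 0 34;0 0 0 0 0 0 34'
```

```text
time: 18.82
tool_pos: [679.4, 181.4, 95.5]
tcp_rot: [3.139, -0.0, 1.652]
contact_force: [0.2, 0.3, -1.4]
grip_width: 38.1
finger_force: 30.0
```

```bash
python3 -m creep '-0.001 0 -0.002 0 0 0 34;0 0 -0.001 0 0 0 34;0 0 -0.001 0 0 0 34;0 0 0 0 0 0 34;0 0 0 0 0 0 34'
```

```text
time: 19.23
tool_pos: [677.8, 181.6, 91.0]
tcp_rot: [3.141, 0.0, 1.652]
contact_force: [-2.6, -0.5, 5.6]
grip_width: 38.0
finger_force: 30.0
```

```bash
python3 -m creep '0 0 0 0 0 0 58;0 0 0 0 0 0 58;0 0 0 0 0 0 58;0 0 0 0 0 0 58;0 0 0.02 0 0 0 58;0 0 0.04 0 0 0 58;0 0 0.02 0 0 0 58'; python3 -m creep '-0.0241 -0.0196 0 0 0 -0.1132 85;-0.0241 -0.0196 0 0 0 -0.1132 85;-0.0241 -0.0196 0 0 0 -0.1132 85;-0.0241 -0.0196 0 0 0 -0.1132 85;-0.0241 -0.0196 0 0 0 -0.1132 85;-0.0241 -0.0196 0 0 0 -0.1132 85;-0.0241 -0.0196 0 0 0 -0.1132 85;-0.0241 -0.0196 0 0 0 -0.1132 85' >/dev/null;  python3 -m creep '-0.0241 -0.0196 0 0 0 -0.1132 85;-0.0241 -0.0196 0 0 0 -0.1132 85;0 0 0 0 0 0 85;0 0 0 0 0 0 85;0 0 0 0 0 0 85'
python3 -c "
from h import *
snap('wrist','w9.png');obs()"
```

```text
time: 19.82
tool_pos: [678.5, 181.7, 172.9]
tcp_rot: [3.138, -0.0, 1.652]
contact_force: [-0.4, 0.3, 1.4]
grip_width: 53.5
finger_force: 0.0
time: 20.9
tool_pos: [437.5, -14.6, 170.1]
tcp_rot: [3.141, -0.001, 0.52]
contact_force: [0.3, 0.1, 0.0]
grip_width: 78.0
finger_force: 0.0
20.95 [437.7 -14.3 170. ] [ 3.141e+00 -1.000e-03  5.210e-01] [-0.2  0.8 -0.4] 77.7 0.0
```

```bash
python3 -m creep '0.0005 0 -0.03 0 0 0 85;0 0 -0.035 0 0 0 76;0 0 -0.02 0 0 0 70;0 0 -0.005 0 0 0 64;0 0 0 0 0 0 60;0 0 0 0 0 0 40;0 0 0 0 0 0 40;0 0 0 0 0 0 40'; python3 -m creep '0 0 0 0 0 0 40;0 0 0 0 0 0 40;0 0 0 0 0 0 40'
```

```text
time: 21.62
tool_pos: [438.1, -14.5, 80.9]
tcp_rot: [3.14, -0.002, 0.52]
contact_force: [0.6, 1.8, -0.1]
grip_width: 43.5
finger_force: 30.0
time: 21.87
tool_pos: [438.0, -14.5, 80.9]
tcp_rot: [3.14, -0.002, 0.52]
contact_force: [-0.4, 1.5, 7.0]
grip_width: 43.6
finger_force: 30.0
```

```bash
python3 -m creep '0 0 0.01 0 0 0 40;0 0 0.03 0 0 0 40;0 0 0.03 0 0 0 40;0 0 0 0 0 0 40' >/dev/null; python3 -m creep '0.01 0.015 0 0 0 0.1126 40;0.0143 0.0253 0 0 0 0.1126 40;0.0143 0.0253 0 0 0 0.1126 40;0.0143 0.0253 0 0 0 0.1126 40;0.0143 0.0253 0 0 0 0.1126 40;0.0143 0.0253 0 0 0 0.1126 40;0.0143 0.0253 0 0 0 0.1126 40;0.0143 0.0253 0 0 0 0.1126 40' >/dev/null; python3 -m creep '0.0143 0.0253 0 0 0 0.1126 40;0.0143 0.0253 0 0 0 0.1126 40;0.004 0.009 0 0 0 0 40;0 0 0 0 0 0 40;0 0 0 0 0 0 40;0 0 0 0 0 0 40'
```

```text
time: 23.37
tool_pos: [579.1, 236.1, 149.3]
tcp_rot: [-3.14, 0.001, 1.644]
contact_force: [-0.1, -0.1, -2.0]
grip_width: 44.1
finger_force: 30.0
```

```bash
python3 -m creep '0.0015 0.001 -0.02 0 0 0 40;0 0 -0.025 0 0 0 40;0 0 -0.008 0 0 0 40;0 0 -0.003 0 0 0 40;0 0 0 0 0 0 40;0 0 0 0 0 0 40;0 0 0 0 0 0 40'; python3 -m creep '0 0 -0.002 0 0 0 40;0 0 -0.001 0 0 0 40;0 0 0 0 0 0 40;0 0 0 0 0 0 40'
```

```text
time: 23.95
tool_pos: [582.1, 238.2, 95.2]
tcp_rot: [3.139, -0.0, 1.646]
contact_force: [-0.1, -0.6, -1.0]
grip_width: 43.6
finger_force: 30.0
time: 24.28
tool_pos: [581.4, 238.3, 91.0]
tcp_rot: [3.141, -0.0, 1.646]
contact_force: [-0.4, 0.1, -1.0]
grip_width: 43.8
finger_force: 30.0
```

```bash
python3 -m creep '0 0 -0.001 0 0 0 40;0 0 0 0 0 0 40;0 0 0 0 0 0 40;0 0 0 0 0 0 40'; python3 -m creep '0 0 0 0 0 0 64;0 0 0 0 0 0 64;0 0 0 0 0 0 64;0 0 0 0 0 0 64;0 0 0.02 0 0 0 64;0 0 0.04 0 0 0 64;0 0 0.02 0 0 0 64';  python3 -m creep '-0.018 0.0049 0 0 0 0.1204 100;-0.018 0.0049 0 0 0 0.1204 100;-0.018 0.0049 0 0 0 0.1204 100;-0.018 0.0049 0 0 0 0.1204 100;-0.018 0.0049 0 0 0 0.1204 100;-0.018 0.0049 0 0 0 0.1204 100;-0.018 0.0049 0 0 0 0.1204 100;-0.018 0.0049 0 0 0 0.1204 100' >/dev/null;  python3 -m creep '-0.018 0.0049 0 0 0 0.1204 100;-0.018 0.0049 0 0 0 0.1204 100;-0.018 0.0049 0 0 0 0.1204 100;-0.018 0.0049 0 0 0 0.1204 100;-0.018 0.0049 0 0 0 0.1204 100;0 0 0 0 0 0 100;0 0 0 0 0 0 100;0 0 0 0 0 0 100'
python3 -c "
from h import *
im,i=snap('wrist','w10.png');obs();
a=ortho('w10.png',347,302,26,65,65,2); cv2.imwrite('pics/o10.png',np.hstack([a,im[:260,150:430]]))"
```

```text
time: 24.62
tool_pos: [581.4, 238.3, 90.9]
tcp_rot: [3.141, 0.0, 1.646]
contact_force: [-2.6, -1.2, 6.3]
grip_width: 44.0
finger_force: 30.0
time: 25.2
tool_pos: [582.2, 238.5, 172.7]
tcp_rot: [3.139, -0.001, 1.646]
contact_force: [1.5, 0.5, 0.2]
grip_width: 58.6
finger_force: 0.0
time: 26.53
tool_pos: [348.3, 302.1, 170.0]
tcp_rot: [3.141, 0.001, -3.075]
contact_force: [-0.3, -0.3, -0.6]
grip_width: 91.7
finger_force: 0.0
26.58 [348.4 302.  169.9] [ 3.141e+00  1.000e-03 -3.075e+00] [-0.1 -0.1 -0.2] 91.6 0.0
```

View pics/o10.png

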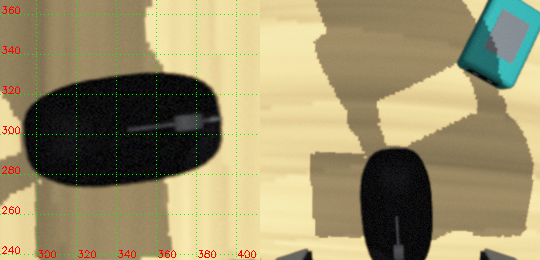

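The black mouse centre is at (343.5, 302.5), yaw about 0.11, between the fingers.

```bash
python3 -m creep '-0.0045 0.0005 -0.03 0 0 0.04 100;0 0 -0.035 0 0 0 85;0 0 -0.02 0 0 0 78;0 0 -0.004 0 0 0 76;0 0 0 0 0 0 74;0 0 0 0 0 0 50;0 0 0 0 0 0 50;0 0 0 0 0 0 50'; python3 -m creep '0 0 0 0 0 0 50;0 0 0 0 0 0 50;0 0 0 0 0 0 50'
```

```text
time: 27.25
tool_pos: [343.8, 302.9, 82.0]
tcp_rot: [3.14, 0.003, -3.032]
contact_force: [0.6, -0.1, 0.9]
grip_width: 55.9
finger_force: 30.0
time: 27.5
tool_pos: [343.8, 302.9, 82.0]
tcp_rot: [3.14, 0.003, -3.032]
contact_force: [1.0, -1.4, 7.5]
grip_width: 55.6
finger_force: 30.0
```

```bash
python3 -m creep '0 0 0.01 0 0 0 50;0 0 0.03 0 0 0 50;0 0 0.03 0 0 0 50;0 0 0 0 0 0 50' >/dev/null; python3 -m creep '0.0189 -0.0138 0 0 0 -0.1235 50;0.0189 -0.0138 0 0 0 -0.1235 50;0.0189 -0.0138 0 0 0 -0.1235 50;0.0189 -0.0138 0 0 0 -0.1235 50;0.0189 -0.0138 0 0 0 -0.1235 50;0.0189 -0.0138 0 0 0 -0.1235 50;0.0189 -0.0138 0 0 0 -0.1235 50;0.0189 -0.0138 0 0 0 -0.1235 50' >/dev/null; python3 -m creep '0.0189 -0.0138 0 0 0 -0.1235 50;0.0189 -0.0138 0 0 0 -0.1235 50;0.0189 -0.0138 0 0 0 -0.1235 50;0.0189 -0.0138 0 0 0 -0.1235 50;0.0189 -0.0138 0 0 0 -0.1235 50;0 0 0 0 0 0 50;0 0 0 0 0 0 50;0 0 0 0 0 0 50'
```

```text
time: 29.17
tool_pos: [587.7, 123.3, 150.2]
tcp_rot: [-3.14, -0.0, 1.647]
contact_force: [-0.2, 0.2, -1.0]
grip_width: 55.5
finger_force: 30.0
```

```bash
python3 -m creep '0.0005 0.0005 -0.02 0 0 0 50;0 0 -0.025 0 0 0 50;0 0 -0.008 0 0 0 50;0 0 -0.002 0 0 0 50;0 0 0 0 0 0 50;0 0 0 0 0 0 50;0 0 0 0 0 0 50'; python3 -m creep '0 0 -0.002 0 0 0 50;0 0 -0.001 0 0 0 50;0 0 -0.001 0 0 0 50;0 0 0 0 0 0 50;0 0 0 0 0 0 50'
```

```text
time: 29.75
tool_pos: [589.7, 123.8, 97.1]
tcp_rot: [3.139, -0.0, 1.646]
contact_force: [-0.1, -0.4, -1.3]
grip_width: 55.7
finger_force: 30.0
time: 30.17
tool_pos: [589.2, 123.5, 92.1]
tcp_rot: [3.141, 0.0, 1.646]
contact_force: [-0.5, -0.1, 2.1]
grip_width: 55.7
finger_force: 30.0
```

```bash
python3 -m creep '0 0 0 0 0 0 74;0 0 0 0 0 0 74;0 0 0 0 0 0 74;0 0 0 0 0 0 74;0 0 0.02 0 0 0 74;0 0 0.04 0 0 0 74;0 0 0.04 0 0 0 74;-0.03 0 0.04 0 0 0 74' >/dev/null; python3 -m creep '-0.03 0 0.04 0 0 0 74;-0.03 0 0.03 0 0 0 74;-0.03 -0.03 0 0 0 0 74;-0.03 -0.03 0 0 0 0 74;0 -0.03 0 0 0 0 74;0 0 0 0 0 0 74;0 0 0 0 0 0 74;0 0 0 0 0 0 74'
python3 -c "
from h import *
s,_=snap('side','f.png');c,_=snap('scene','fs.png');w,_=snap('wrist','wf.png');obs()
a=ortho('wf.png',620,180,20,120,130,1)
g=cv2.resize(c[170:350,70:400],(500,273),interpolation=cv2.INTER_CUBIC)
h=cv2.resize(s[110:320,110:330],(300,286)); 
cv2.imwrite('pics/fin.png',np.vstack([np.hstack([h,np.zeros((286,460,3),np.uint8)]),np.hstack([g,np.vstack([a,np.zeros((13,240,3),np.uint8)]),np.zeros((273,20,3),np.uint8)])]))
p=cv2.imread('pics/fin.png'); p[:286,300:760]=cv2.resize(w[0:260,100:518],(460,286)); cv2.imwrite('pics/fin.png',p)"
```

```text
time: 31.5
tool_pos: [450.9, 34.7, 288.0]
tcp_rot: [3.141, -0.0, 1.645]
contact_force: [0.1, -0.4, -0.5]
grip_width: 67.6
finger_force: 0.0
31.65 [451.   35.4 287.6] [-3.141 -0.     1.647] [0.7 0.6 0. ] 67.9 0.0
```

View pics/fin.png

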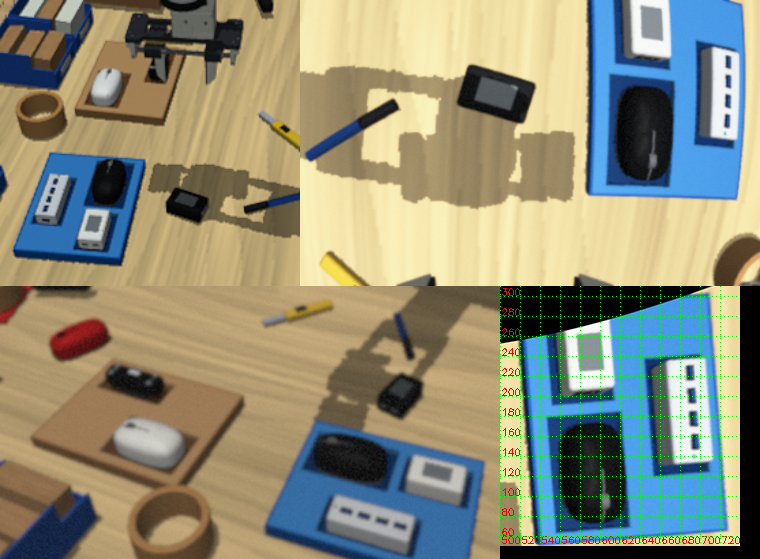

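All five things lie flat in their own pockets. The red mouse, at (80,338), and the black brick, at (400,395), are where they started.

```bash
python3 -c "
from plant import order
print(order.close_job())"
```

```text
the job is handed in; nothing more can be done
None
```

I packed both kits and handed the job in at about 32 s; the final pictures show all five things flat in their own pockets and the red mouse and black brick where they started, but the hand-in gave no verdict.

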